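# Loosen a filter cell's locking collar by fingertip

### The arm

A 6-joint arm with a two-finger parallel gripper is mounted at the origin on the work surface. World frame = base frame: x ahead of the robot, y to its left, z up, the work surface at z = 0. Lengths are in m, angles in rad, forces in N, time in s.
With the tool pointing down it reaches from about 0.275 to 0.825 m from the base axis. Payload 4.9 kg.
Tool frame: the origin (TCP) lies on the centre line of the jaws, within the pads' length; the fingertips stand ctrl.tip_extent ahead of it and the grasp point (between the pads) lies 6 mm ahead of it (ctrl.tip_extent is the distance from the TCP to the fingertips, in m); z points along the fingers, y is the direction in which the jaws open and shut (so a half turn about z gives the same grasp; the last joint's range is limited). The gripper opens to 85 mm and grips with 20 to 120 N. Pads are 22 mm wide; open, the fingers measure 114 mm over their backs; the gripper's body (76 mm by 85 mm) begins 54 mm behind the grasp point. The pads swing forward as they close: fully open they stand 13 mm farther back than shut.
Start: joints at [-1.369, 0.326, -0.193, 1.052, 0, 1.437], TCP at [0.181, -0.519, 0.256] pointing down, gripper open.
Joint ranges: [-2.65, 2.65], [-0.97, 1.79], [-1.3, 1.35], [-1.93, 2.1], [-1.47, 1.37], [-3.14, 3.14]. Speed limits (rad/s): [2.57, 2.57, 3.14, 3.14, 3.14, 3.14].

### API

Orientations are given as [roll, pitch, yaw] about the fixed x, y, z axes, in that order (R = Rz(yaw) Ry(pitch) Rx(roll)).
In Python, from station import ctrl, optics gives the robot as it stands.
- The arm moves only by the tool apply_moves, never from a script. Its argument "rows" is a list of rows, each a list of 7 numbers: the closure in counts, from 0 (fully open) to 255 (shut), then the shift along the world's x, y, z in mm, then the turn, a rotation vector about the world's x, y, z in rad. In form: [[claw, tx, ty, tz, wx, wy, wz], ...]. A call has exactly 5 rows; each row is the pose to reach, as a shift and turn from the pose commanded when the call began; what a row does not reach only later rows make up. A row lasts 1/10 s, in which the tool goes at most 50 mm and 8.59 degrees, less where a joint would pass 70% of its speed; a pose out of reach is approached as far as the arm can. A call with a gripper value outside its range is refused whole. The fingers move at their own pace and stop on an object; "force" is the grip in N (left out, the last holds). Time passes only in rows, so rows that repeat a pose let the fingers close, or fill a call up. It gives the time, the measured TCP pose, the force and the opening at its end, in the units of the state.
- ctrl.sense(): the state, without advancing time (a new reading comes with each control period).
- optics.capture(name): name is "scene" or "top" or "wrist"; returns a dict with "color" (400x640x3 uint8, red, green, blue), "z_map" (400x640 float32, m along the optical axis (not along the pixel's ray), 0 where there is no reading), "fx", "fy", "cx", "cy" (pixels), "view" (4x4, takes a point from world to camera coordinates); the wrist camera has in their place "tool_from_camera" (4x4, takes a point from camera to tool coordinates, whose origin is the TCP and whose axes are the flange's). Camera axes: x right, y down, z forward; pixel columns grow to the right and rows downward; lengths in m; the calibration is good to about 2 mm. The wrist camera is an equidistant fisheye: a pixel r from the principal point sees the ray r / f radians off the axis. A picture is of the moment at which its call begins: read the wrist's pose just before it.
- ctrl.job_done(): hands the job in, once; it reports no verdict.
The state is a dict: "time_s": time; "joint_positions": joint angles; "qd": joint speeds; "effort": joint torques, N m; "position": TCP position; "tool_rot": TCP orientation; "wrist_force": force on the tool from outside, world axes, zero at the start; "wrist_torque": the same for the moment, N m; "gripper_width": finger opening in m.
Only numpy, scipy, OpenCV 4.12 (cv2) and the standard library are available. Lean on these libraries where they do the work, as an engineer would, in place of code of your own. Each camera call takes 0.05 s, during which the arm holds its last target. There are 200 camera calls.

### The job

Loosen the blue ribbed locking collar: roll a fingertip along its rim anticlockwise (seen from above), over and over, until its white dot has come round to the black mark on the flange for the second time, and leave it there, dot at mark. Pick nothing up: leave the lids in both collars alone, and the orange-collared cell and everything else on the bench as they are.

Things in the scene. Friction and masses are not known exactly. Their poses are not given: they have to be found in the camera images.
- blue_collar (a joint): turn of the blue collar about its upright axis, rad; grows anticlockwise seen from above (the loosening direction). At 0, 6.283 and 12.566 its white dot stands at the black mark. Starts between 0.5 and 2.6; end stops at -0.3 and 15.5. It turns stiffly (about 0.08 N m, some 1.5 N at the rim) and stays where it is left
- blue_axis (a point): point on the upright axis of the blue collar, level with its top face, 113 mm above the table; z up. The collar is a ribbed ring: 24 upright rounded ribs evenly spaced, outer radius 53 mm at the rib crests and about 50 mm between them, bore radius 36 mm, from 87 to 113 mm above the table
- blue_dot (a point): centre of the white dot (13 mm across) on the blue collar's top face, 43 mm from its axis; it goes round with the collar
- blue_mark (a point): centre of the black index mark (18 x 9 mm, long side radial) on the fixed white flange around the blue collar, 64 mm from the axis, 86 mm above the table; it does not turn
- blue_housing: filter cell with the blue collar, fixed to the table: steel foot 150 x 150 x 12 mm, glass cylinder, white flange of radius 74 mm with its upper face 85 mm above the table (2 mm below the collar), the collar above it. Origin on the collar's axis at table level; the black mark lies towards its -x
- blue_lid: loose steel lid of radius 32 mm resting inside the blue collar, with a black knob of radius 12 mm whose top is 125 mm above the table; origin at the centre of its underside, 87 mm above the table. To be left alone
- orange_housing: a second, like filter cell, with an orange collar; same sizes, to be left as it is
- orange_dot (a point): white dot on the orange collar's top face, 43 mm from its axis
- orange_lid: loose lid resting in the orange collar, like the other one
- tip_box: bystander: red box, 120 x 85 x 53 mm, origin under its centre
- clear_bottle: bystander: clear jar with blue cap, radius 37 mm, 150 mm tall, origin under its centre
- amber_bottle: bystander: amber bottle, radius 30 mm, 140 mm tall, origin under its centre
- tube_rack: bystander: blue rack with capped tubes, 100 x 210 x 109 mm, origin under its centre
- pipette: bystander: black pipette lying down, about 260 mm long along its x, 32 mm wide, 25 mm high
- beaker: bystander: glass beaker, radius 38 mm, 95 mm tall, origin under its centre

How it is judged:
By the outcome, as a careful person would: the job done as asked, in the order asked, and still so for the second after the job is handed in, with the robot touching nothing.
It also fails if it takes over 72 s, if anything falls off the work surface, if the arm or the gripper's body presses on something with over 40 N, if the wrist force passes 120 N, or if a joint passes its speed limit or range.

## Working session

There is one attempt and no reset: what is moved stays moved. The work goes in short steps, Python scripts to look and compute and a tool call to move; the robot and the scene stay as the last step left them, time stands still between calls to the robot, and variables do not carry over. Pictures are saved under pics/ and viewed, about 8 in all and at most 12, crops included, and the job is handed in when it is done.

Besides the shell and the picture viewer there is one more tool, called after "Call:" as name(argument=value, ...) on one line, values as JSON. apply_moves: Moves the arm, as the interface text tells. Its arguments: {"type":"object","properties":{"rows":{"type":"array"},"force":{"type":"number"}},"required":["rows"]}

```bash
ls; mkdir -p pics
python3 - <<'E'
from station import ctrl, optics
import cv2
s=ctrl.sense(); print(s, ctrl.tip_extent)
for n in ("top","scene"):
    c=optics.capture(n); cv2.imwrite(f"pics/{n}0.png",c["color"][...,::-1]); print(n,c["fx"],c["fy"],c["cx"],c["cy"]); print(c["view"])
E
```

```text
pics
{'time_s': 0.0, 'joint_positions': array([-1.36918419e+00,  3.26936552e-01, -1.93606246e-01,  1.05202833e+00,
       -2.98917664e-05,  1.43658584e+00]), 'qd': array([-0.00046121, -0.00107997,  0.00107304,  0.00027927, -0.00092162,
       -0.00101226]), 'effort': array([-1.50063439e-03, -4.43403375e+01,  2.62435931e+01,  1.55117718e-02,
       -2.66119396e-04,  1.54937089e-05]), 'position': array([ 0.18113405, -0.51872156,  0.25549733]), 'tool_rot': array([-3.13982981e+00, -2.07859568e-04,  3.35822474e-01]), 'wrist_force': array([-0.54555349, -0.44731863, -0.37885563]), 'wrist_torque': array([-0.00836134, -0.01264522, -0.02227329]), 'gripper_width': 0.08564163532807863} 0.025
top 369.65300580938106 369.65300580938106 316.88100492811407 201.1523629022049
[[-0.01866175 -0.99949863  0.02557804 -0.00325662]
 [-0.99435971  0.01588223 -0.10486431  0.58721667]
 [ 0.1044055  -0.02739073 -0.99415755  1.10360483]
 [ 0.          0.          0.          1.        ]]
scene 449.6741157555658 449.6741157555658 316.9270891572873 197.542945938648
[[ 0.68073213  0.73252886  0.00228905 -0.42216905]
 [ 0.62858124 -0.5825243  -0.51531647 -0.32428919]
 [-0.37615076  0.35223133 -0.8569969   1.67684976]
 [ 0.          0.          0.          1.        ]]
```

View pics/top0.png

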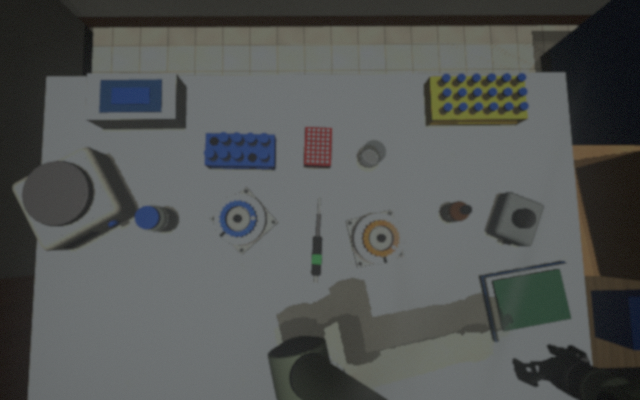

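View pics/scene0.png

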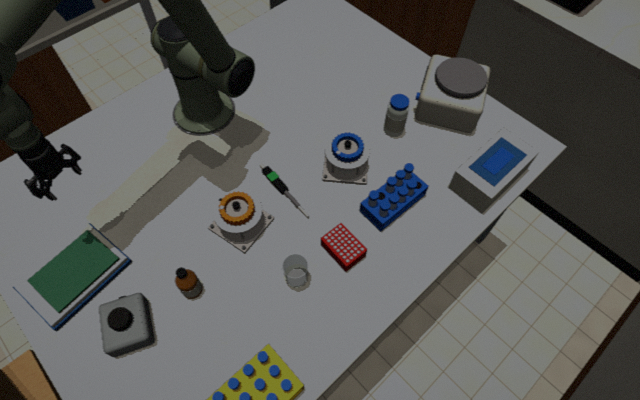

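```bash
cat > h.py <<'E'
import numpy as np, cv2
from station import ctrl, optics
def ray(c,uv,z):
    """pixels -> world points on plane at height z"""
    uv=np.atleast_2d(uv).astype(float); V=c["view"]; R,t=V[:3,:3],V[:3,3]
    d=np.c_[(uv[:,0]-c["cx"])/c["fx"],(uv[:,1]-c["cy"])/c["fy"],np.ones(len(uv))]@R
    o=-R.T@t
    return o+d*((z-o[2])/d[:,2])[:,None]
def proj(c,p):
    q=np.atleast_2d(p)@c["view"][:3,:3].T+c["view"][:3,3]
    return np.c_[c["fx"]*q[:,0]/q[:,2]+c["cx"],c["fy"]*q[:,1]/q[:,2]+c["cy"]]
def bluemask(c):
    h=cv2.cvtColor(c["color"],cv2.COLOR_RGB2HSV)
    return cv2.inRange(h,(95,120,40),(125,255,255))
def zoom(c,u,v,r,f,name):
    im=c["color"][v-r:v+r,u-r:u+r,::-1]
    im=cv2.convertScaleAbs(im,alpha=1.5)
    return cv2.resize(im,None,fx=f,fy=f,interpolation=cv2.INTER_CUBIC)
E
python3 - <<'E'
from h import *
ims=[]
for n,u,v in (("top",240,218),("scene",347,152)):
    c=optics.capture(n); m=bluemask(c)
    mm=np.zeros_like(m); r=32; mm[v-r:v+r,u-r:u+r]=m[v-r:v+r,u-r:u+r]
    k,lab,st,ce=cv2.connectedComponentsWithStats(mm); i=1+st[1:,4].argmax(); 
    ys,xs=np.nonzero(lab==i); uv=np.c_[xs,ys]
    print(n,st[i],ce[i])
    hull=cv2.convexHull(uv.astype(np.int32))[:,0]
    P=ray(c,hull,.113)[:,:2]; (cc,rr)=cv2.minEnclosingCircle((P*1000).astype(np.float32)); print("circle",cc,rr)
    print("centroid113",ray(c,ce[i],.113), "at .1",ray(c,ce[i],.1))
    zz=c["z_map"][ys,xs]; d=np.c_[(xs-c["cx"])/c["fx"],(ys-c["cy"])/c["fy"],np.ones(len(xs))]*zz[:,None]
    W=(d-c["view"][:3,3])@c["view"][:3,:3]; print("z pct",np.percentile(W[:,2],[5,25,50,75,95]))
    T=W[abs(W[:,2]-.113)<.006]; (cc,rr)=cv2.minEnclosingCircle((T[:,:2]*1000).astype(np.float32)); print("top",len(T),cc,rr)
    ims.append(zoom(c,u,v,32,6,n))
cv2.imwrite("pics/z1.png",np.hstack(ims))
E
```

```text
top [221 202  34  34 312] [235.82371795 218.30448718]
circle (533.568603515625, 213.81735229492188) 48.26619338989258
centroid113 [[0.53353664 0.21805538 0.113     ]] at .1 [[0.53434356 0.22054654 0.1       ]]
z pct [0.10925409 0.11116745 0.1123642  0.11361405 0.11529062]
top 308 (534.080810546875, 213.611328125) 48.66828536987305
scene [332 133  32  26 351] [347.53561254 145.50997151]
circle (536.1761474609375, 211.1232147216797) 52.76673889160156
centroid113 [[0.5372924  0.21162822 0.113     ]] at .1 [[0.5307281  0.21928425 0.1       ]]
z pct [0.10521526 0.10931968 0.11124239 0.11306608 0.11564019]
top 316 (533.93115234375, 213.25930786132812) 53.535274505615234
```

View pics/z1.png

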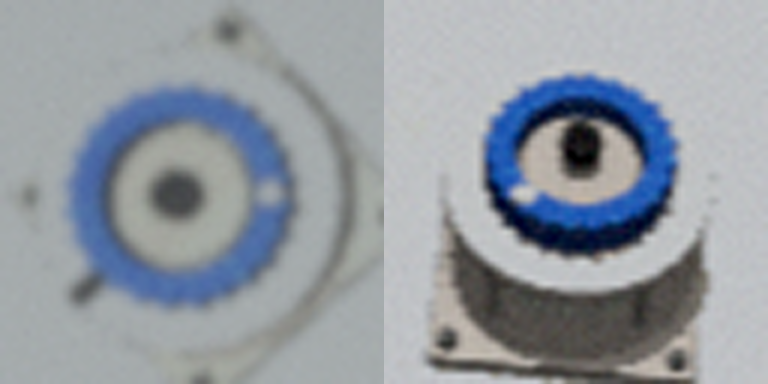

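```bash
cat >> h.py <<'E'
AX=np.array([.534,.2134])
def blob(c,kind):
    z,r0,r1=dict(dot=(.113,.037,.049),mark=(.086,.056,.073))[kind]
    v,u=np.mgrid[0:400,0:640]; P=ray(c,np.c_[u.ravel(),v.ravel()],z)[:,:2]
    d=np.hypot(*(P-AX).T).reshape(400,640); hsv=cv2.cvtColor(c["color"],cv2.COLOR_RGB2HSV).astype(int)
    ring=(d>r0)&(d<r1)
    w=(255-hsv[...,1])*(hsv[...,1]<110) if kind=="dot" else (1.0*(hsv[...,2]<0.6*np.median(hsv[...,2][ring])))
    w=w*ring
    m=(w>0).astype(np.uint8); k,lab,st,ce=cv2.connectedComponentsWithStats(m)
    out=[]
    for i in np.argsort(-st[1:,4])[:3]+1:
        ww=w*(lab==i); uv=[(ww*u).sum()/ww.sum(),(ww*v).sum()/ww.sum()]; p=ray(c,uv,z)[0,:2]
        out.append((int(st[i,4]),np.round(uv,1),np.round(p*1000,1),round(float(np.hypot(*(p-AX))*1000),1),round(float(np.degrees(np.arctan2(*(p-AX)[::-1]))),1)))
    return out
E
python3 - <<'E'
from h import *
for n in ("top","scene"):
    c=optics.capture(n)
    for k in("dot","mark"):
        for o in blob(c,k): print(n,k,*o)
# clearance above: highest things in depth near the axis
c=optics.capture("wrist"); cv2.imwrite("pics/w0.png",c["color"][...,::-1]); print(c["fx"],c["cx"],c["cy"],c["tool_from_camera"])
E
```

```text
top dot 24 [252.5 217.5] [534.9 171.3] 42.1 -88.8
top dot 5 [238. 201.] [582.5 212.2] 48.5 -1.4
top dot 3 [239. 205.] [571.  209.3] 37.3 -6.3
top mark 6 [222.  233.5] [492.2 262.6] 64.5 130.4
scene dot 13 [337.9 151.8] [534.1 171.1] 42.3 -89.8
scene mark 5 [347. 136.] [494.1 254.4] 57.2 134.2
scene mark 1 [352. 137.] [508.5 263.7] 56.4 116.9
309.70691628693146 325.2546788967491 193.26491977758693 [[-3.43160544e-04 -9.63946806e-01 -2.66094791e-01  6.65621022e-02]
 [ 9.99999810e-01 -1.94383088e-04 -5.85451227e-04  2.00869853e-03]
 [ 5.12619513e-04 -2.66094941e-01  9.63946689e-01 -1.16781822e-01]
 [ 0.00000000e+00  0.00000000e+00  0.00000000e+00  1.00000000e+00]]
```

Call:
apply_moves(rows=[[255,20,45,0,0,0,0.13],[255,40,90,0,0,0,0.26],[255,60,135,0,0,0,0.39],[255,80,180,0,0,0,0.52],[255,100,225,0,0,0,0.65]], force=40)

```text
time_s: 0.85
position: [0.2816, -0.2926, 0.2564]
tool_rot: [3.141, -0.0, 0.99]
wrist_force: [-0.5, -0.6, -0.1]
gripper_width: 0.0124
```

Call:
apply_moves(rows=[[255,26,41,0,0,0,0.01],[255,52,82,0,0,0,0.02],[255,78,123,0,0,0,0.03],[255,104,164,0,0,0,0.04],[255,130,205,0,0,0,0.05]])

```text
time_s: 1.35
position: [0.4121, -0.0875, 0.2567]
tool_rot: [3.14, -0.0, 1.036]
wrist_force: [0.9, -0.8, 0.2]
gripper_width: 0.0
```

Call:
apply_moves(rows=[[255,26,38,0,0,0,0],[255,52,78,0,0,0,0],[255,78,118,0,0,0,0],[255,104,158,0,0,0,0],[255,130,198,0,0,0,0]])

```text
time_s: 1.85
position: [0.5421, 0.1107, 0.2564]
tool_rot: [3.141, -0.0, 1.036]
wrist_force: [1.5, -0.9, 0.8]
gripper_width: -0.0001
```

Call:
apply_moves(rows=[[255,23,18,0,0,0,0],[255,23,18,0,0,0,0],[255,23,18,0,0,0,0],[255,23,18,0,0,0,0],[255,23,18,0,0,0,0]])

```text
time_s: 2.35
position: [0.5636, 0.1257, 0.2565]
tool_rot: [-3.141, 0.0, 1.034]
wrist_force: [-0.1, 0.3, 0.5]
gripper_width: 0.0
```

Run:
```python
from h import *
s=ctrl.sense(); print(s["position"],s["tool_rot"],s["joint_positions"],s["gripper_width"])
c=optics.capture("wrist"); cv2.imwrite("pics/w1.png",cv2.convertScaleAbs(c["color"][...,::-1],alpha=1.4))
np.savez("w1.npz",p=s["position"],r=s["tool_rot"],**c)
```

```text
[0.56356909 0.12573154 0.25649283] [-3.14138854e+00  2.70835286e-04  1.03441946e+00] [ 9.17419625e-02  3.77139176e-01 -1.17497117e-01  1.07648434e+00
 -9.91993551e-05  2.19891520e+00] 2.3178061635935173e-05
```

View pics/w1.png

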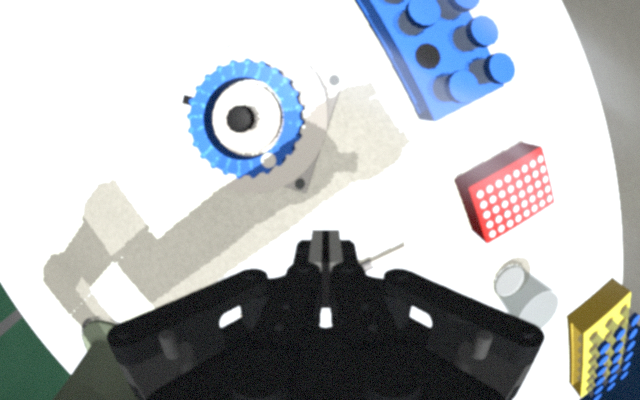

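```bash
cat >> h.py <<'E'
from scipy.spatial.transform import Rotation
def wray(c,p,rpy,uv,z):
    uv=np.atleast_2d(uv).astype(float); T=c["tool_from_camera"]; R=Rotation.from_euler("xyz",rpy).as_matrix()
    a=(uv-[c["cx"],c["cy"]])/[c["fx"],c["fy"]]; th=np.linalg.norm(a,axis=1)+1e-9
    d=np.c_[a*(np.sin(th)/th)[:,None],np.cos(th)]@T[:3,:3].T@R.T
    o=R@T[:3,3]+p
    return o+d*((z-o[2])/d[:,2])[:,None]
def wmeasure(c,p,rpy,ax=AX,v=True):
    """axis, dot and mark from a wrist picture (world mm, degrees)"""
    V,U=np.mgrid[0:400,0:640]; uv=np.c_[U.ravel(),V.ravel()]
    hsv=cv2.cvtColor(c["color"],cv2.COLOR_RGB2HSV).astype(int); m=bluemask(c)>0
    P=wray(c,p,rpy,uv,.113)[:,:2]; d=np.hypot(*(P-ax).T).reshape(400,640)
    mm=(m&(d<.060)).astype(np.uint8)
    pts=np.c_[np.nonzero(mm)[1],np.nonzero(mm)[0]].astype(np.int32)
    # bore edge: non-blue hole region inside the ring, seen at the top face
    Q=P.reshape(400,640,2); 
    ring=m&(d>.037)&(d<.049); wh=(~m)&(d>.036)&(d<.050)&(hsv[...,2]>90)
    k,lab,st,ce=cv2.connectedComponentsWithStats(wh.astype(np.uint8)); i=1+st[1:,4].argmax()
    dot=wray(c,p,rpy,ce[i],.113)[0,:2]; 
    P2=wray(c,p,rpy,uv,.086)[:,:2]; d2=np.hypot(*(P2-ax).T).reshape(400,640)
    dk=(hsv[...,2]<70)&(d2>.054)&(d2<.074); k,lab2,st2,ce2=cv2.connectedComponentsWithStats(dk.astype(np.uint8))
    out=[("dot",st[i,4],ce[i],dot)]
    for j in 1+np.argsort(-st2[1:,4])[:2]: out.append(("mark",st2[j,4],ce2[j],wray(c,p,rpy,ce2[j],.086)[0,:2]))
    for n,a,px,q in out: print(n,a,np.round(px,1),np.round(q*1000,1),"r",round(1000*float(np.hypot(*(q-ax))),1),"ang",round(float(np.degrees(np.arctan2(*(q-ax)[::-1]))),1))
    h=cv2.convexHull(pts)[:,0]; H=(wray(c,p,rpy,h,.113)[:,:2]*1000).astype(np.float32); print("collar circle",cv2.minEnclosingCircle(H),"ell",cv2.fitEllipse(H))
E
python3 - <<'E'
from h import *
c=dict(np.load("w1.npz")); p,r=c["p"],c["r"]
wmeasure(c,p,r)
# finger shape from depth
V,U=np.mgrid[200:330,230:430]; z=c["z_map"][200:330,230:430]; a=np.stack([(U-c["cx"])/c["fx"],(V-c["cy"])/c["fy"]],-1); th=np.linalg.norm(a,axis=-1)+1e-9
X=np.dstack([a*(np.tan(th)/th)[...,None]*z[...,None],z]).reshape(-1,3); ok=X[:,2]>.02; X=X[ok]
T=c["tool_from_camera"]; W=(X@T[:3,:3].T+T[:3,3])*1000
for lo in range(-30,32,4):
    s=W[(W[:,2]>=lo)&(W[:,2]<lo+4)&(abs(W[:,0])<40)&(abs(W[:,1])<40)]
    if len(s)>5: print(lo,len(s),"x",np.percentile(s[:,0],[2,50,98]).round(1),"y",np.percentile(s[:,1],[2,98]).round(1))
E
```

```text
dot 260 [269.1 157.7] [535.9 171.7] r 41.8 ang -87.4
mark 21 [185.8  99.4] [488.6 265.1] r 68.8 ang 131.3
collar circle ((534.345703125, 214.7198486328125), 53.28147888183594) ell ((533.88818359375, 213.0147247314453), (101.9529800415039, 104.34078979492188), 42.78905487060547)
-30 1770 x [-9.7  9.9 11.7] y [-32.4  35.7]
-26 1127 x [-9.9 10.  11.9] y [-31.3  33.4]
-22 905 x [-10.7  10.   12. ] y [-26.3  28.8]
-18 375 x [-5.4  9.7 11.9] y [-18.5  21.2]
-14 489 x [-11.7   4.5  10.2] y [-5.2  7.5]
-10 164 x [8.1 9.2 9.9] y [-5.3  7.3]
-6 235 x [4.8 9.  9.8] y [-12.   14.2]
-2 234 x [4.6 5.7 9.8] y [-12.2  14.1]
2 265 x [4.5 8.5 9.7] y [-11.8  13.9]
6 212 x [4.5 8.6 9.8] y [-12.2  14. ]
10 199 x [4.7 5.6 9.7] y [-12.   14.1]
14 193 x [4.7 8.7 9.8] y [-11.2  13.1]
18 124 x [4.6 9.1 9.7] y [-10.4  11.4]
22 11 x [8.6 9.1 9.3] y [-2.8  5.6]
```

Call:
apply_moves(rows=[[255,24,24,0,0,0,0.01],[255,44,45,-20,0,0,0.01],[255,44,45,-65,0,0,0.01],[255,44,45,-110,0,0,0.01],[255,44,45,-137,0,0,0.01]])

```text
time_s: 2.9
position: [0.6062, 0.1708, 0.1161]
tool_rot: [-3.139, 0.002, 1.045]
wrist_force: [-0.3, -0.1, -0.9]
gripper_width: -0.0001
```

Call:
apply_moves(rows=[[255,-4,2,0,0,0,0],[255,-8,5,0,0,0,0],[255,-12,7,0,0,0,0],[255,-14,8,0,0,0,0],[255,-14,8,0,0,0,0]])

```text
time_s: 3.4
position: [0.5948, 0.1801, 0.1211]
tool_rot: [3.14, -0.002, 1.046]
wrist_force: [-0.3, 0.3, -0.8]
gripper_width: -0.0001
```

Call:
apply_moves(rows=[[255,-1,0.5,-1,0,0,0],[255,-2,1,-1,0,0,0],[255,-3,1.5,-1,0,0,0],[255,-3,1.5,-1,0,0,0],[255,-3,1.5,-1,0,0,0]])

```text
time_s: 3.9
position: [0.5913, 0.1812, 0.1182]
tool_rot: [-3.142, 0.0, 1.046]
wrist_force: [0.9, 0.5, 0.1]
gripper_width: -0.0002
```

Call:
apply_moves(rows=[[255,-1,0.5,0,0,0,0],[255,-1.7,1,0,0,0,0],[255,-1.7,1,0,0,0,0],[255,-1.7,1,0,0,0,0],[255,-1.7,1,0,0,0,0]])

```text
time_s: 4.4
position: [0.5903, 0.1818, 0.1184]
tool_rot: [3.14, 0.0, 1.045]
wrist_force: [4.7, -3.9, -2.7]
gripper_width: 0.0001
```

```bash
cat > plan.py <<'E'
import numpy as np,sys
def plan(cx,cy,cur,r,phi,step,n,claw=255,dz=0):
    """cur: commanded xy (mm); prints rows of n calls orbiting from phi (deg)"""
    cur=np.array(cur,float)
    for k in range(n):
        rows=[]
        for i in range(1,6):
            a=np.radians(phi+i*step); rows.append([claw,*np.round([cx+r*np.cos(a)-cur[0],cy+r*np.sin(a)-cur[1]],1).tolist(),dz,0,0,round(float(np.radians(step*i)),3)])
        print(rows); cur=cur+rows[-1][1:3]; phi+=5*step
    print("end cmd",cur.round(1),"phi",phi)
E
python3 -c "
from plan import *
plan(534,213.6,(589.6,182.2),63,-29.5,7,3)"
```

```text
[[255, 2.6, 7.3, 0, 0, 0, 0.122], [255, 5.1, 14.6, 0, 0, 0, 0.244], [255, 6.7, 22.1, 0, 0, 0, 0.367], [255, 7.4, 29.8, 0, 0, 0, 0.489], [255, 7.1, 37.4, 0, 0, 0, 0.611]]
[[255, -1.2, 7.6, 0, 0, 0, 0.122], [255, -3.3, 15.0, 0, 0, 0, 0.244], [255, -6.3, 22.1, 0, 0, 0, 0.367], [255, -10.2, 28.8, 0, 0, 0, 0.489], [255, -14.8, 34.9, 0, 0, 0, 0.611]]
[[255, -5.3, 5.5, 0, 0, 0, 0.122], [255, -11.3, 10.4, 0, 0, 0, 0.244], [255, -17.8, 14.5, 0, 0, 0, 0.367], [255, -24.8, 17.7, 0, 0, 0, 0.489], [255, -32.1, 20.1, 0, 0, 0, 0.611]]
end cmd [549.8 274.6] phi 75.5
```

Call:
apply_moves(rows=[[255,2.6,7.3,0,0,0,0.122],[255,5.1,14.6,0,0,0,0.244],[255,6.7,22.1,0,0,0,0.367],[255,7.4,29.8,0,0,0,0.489],[255,7.1,37.4,0,0,0,0.611]])

```text
time_s: 4.9
position: [0.5991, 0.2196, 0.1186]
tool_rot: [3.137, 0.001, 1.661]
wrist_force: [9.4, -2.1, -5.9]
gripper_width: 0.0003
```

```bash
cat > chk.py <<'E'
from h import *
s=ctrl.sense(); d=s["position"][:2]-AX; f=s["wrist_force"]; a=np.arctan2(d[1],d[0])
print("t",s["time_s"],"pos",(s["position"]*1000).round(1),"r",round(1000*np.hypot(*d),1),"phi",np.degrees(a).round(1),"yaw",np.degrees(s["tool_rot"][2]).round(1),"Frad",(f[0]*np.cos(a)+f[1]*np.sin(a)).round(1),"Ftan",(-f[0]*np.sin(a)+f[1]*np.cos(a)).round(1),"Fz",f[2].round(1),"q6",s["joint_positions"][5].round(2))
for n in ("top","scene"):
    c=optics.capture(n)
    for o in blob(c,"dot")[:2]: print(n,*o)
s=ctrl.sense();c=optics.capture("wrist"); cv2.imwrite("pics/wl.png",cv2.convertScaleAbs(c["color"][...,::-1],alpha=1.4))
E
python3 chk.py
```

```text
t 4.9 pos [599.1 219.6 118.6] r 65.4 phi 5.4 yaw 95.2 Frad 9.2 Ftan -3.0 Fz -5.9 q6 1.72
top 184 [231.6 226.5] [510.6 229.8] 28.6 145.0
top 144 [239.1 205.7] [569.  209.1] 35.3 -7.0
scene 12 [345.4 155. ] [559.6 179.9] 42.1 -52.6
scene 10 [354.  136.4] [525.2 253.6] 41.2 102.3
```

View pics/wl.png

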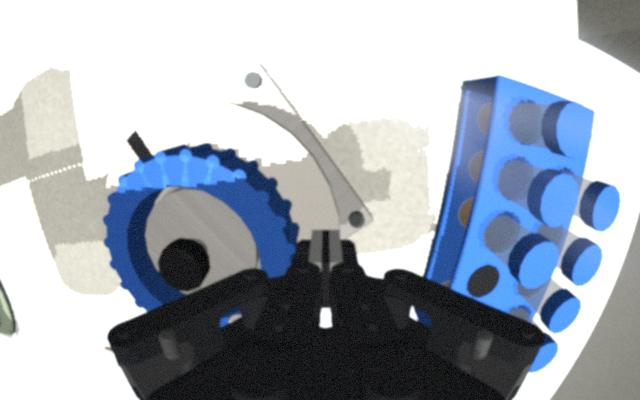

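Call:
apply_moves(rows=[[255,-1.2,7.6,0,0,0,0.122],[255,-3.3,15.0,0,0,0,0.244],[255,-6.3,22.1,0,0,0,0.367],[255,-10.2,28.8,0,0,0,0.489],[255,-14.8,34.9,0,0,0,0.611]])

```text
time_s: 5.55
position: [0.5846, 0.2567, 0.1188]
tool_rot: [3.135, 0.0, 2.273]
wrist_force: [8.9, 4.3, -6.7]
gripper_width: -0.0003
```

Call:
apply_moves(rows=[[255,-5.3,5.5,0,0,0,0.122],[255,-11.3,10.4,0,0,0,0.244],[255,-17.8,14.5,0,0,0,0.367],[255,-24.8,17.7,0,0,0,0.489],[255,-32.1,20.1,0,0,0,0.611]])

```text
time_s: 6.05
position: [0.551, 0.2787, 0.1188]
tool_rot: [3.133, 0.0, 2.886]
wrist_force: [4.4, 9.6, -5.0]
gripper_width: 0.0001
```

```bash
python3 chk.py; python3 -c "
from plan import *
plan(534,213.6,(549.8,274.6),63,75.5,7,5)"
```

```text
t 6.05 pos [551.  278.7 118.8] r 67.4 phi 75.4 yaw 165.4 Frad 10.4 Ftan -1.8 Fz -5.0 q6 0.6
top 185 [227.3 218.1] [534.5 241.9] 28.5 88.9
top 2 [250.5 206.5] [566.3 176.9] 48.7 -48.5
scene 14 [359.2 149.7] [574.7 227.4] 43.0 19.0
scene 2 [346.5 133. ] [498.4 245.6] 48.0 137.9
[[255, -7.6, 1.5, 0, 0, 0, 0.122], [255, -15.3, 2.0, 0, 0, 0, 0.244], [255, -22.9, 1.6, 0, 0, 0, 0.367], [255, -30.5, 0.3, 0, 0, 0, 0.489], [255, -37.9, -2.0, 0, 0, 0, 0.611]]
[[255, -7.0, -3.1, 0, 0, 0, 0.122], [255, -13.6, -7.1, 0, 0, 0, 0.244], [255, -19.6, -11.8, 0, 0, 0, 0.367], [255, -25.1, -17.3, 0, 0, 0, 0.489], [255, -29.8, -23.3, 0, 0, 0, 0.611]]
[[255, -4.0, -6.6, 0, 0, 0, 0.122], [255, -7.1, -13.6, 0, 0, 0, 0.244], [255, -9.4, -21.0, 0, 0, 0, 0.367], [255, -10.7, -28.6, 0, 0, 0, 0.489], [255, -11.1, -36.2, 0, 0, 0, 0.611]]
[[255, 0.5, -7.7, 0, 0, 0, 0.122], [255, 2.0, -15.3, 0, 0, 0, 0.244], [255, 4.4, -22.6, 0, 0, 0, 0.367], [255, 7.6, -29.6, 0, 0, 0, 0.489], [255, 11.7, -36.1, 0, 0, 0, 0.611]]
[[255, 4.9, -6.0, 0, 0, 0, 0.122], [255, 10.4, -11.3, 0, 0, 0, 0.244], [255, 16.5, -15.9, 0, 0, 0, 0.367], [255, 23.2, -19.8, 0, 0, 0, 0.489], [255, 30.3, -22.8, 0, 0, 0, 0.611]]
end cmd [513.  154.2] phi 250.5
```

Call:
apply_moves(rows=[[255,-7.6,2.5,0,0,0,0.122],[255,-15.3,3.0,0,0,0,0.244],[255,-22.9,2.6,0,0,0,0.367],[255,-30.5,1.3,0,0,0,0.489],[255,-37.9,-1.0,0,0,0,0.611]])

```text
time_s: 6.7
position: [0.5108, 0.2771, 0.1186]
tool_rot: [3.134, 0.001, -2.786]
wrist_force: [-1.1, 8.1, -0.4]
gripper_width: 0.0
```

Call:
apply_moves(rows=[[255,-7.0,-3.1,0,0,0,0.122],[255,-13.6,-7.1,0,0,0,0.244],[255,-19.6,-11.8,0,0,0,0.367],[255,-25.1,-17.3,0,0,0,0.489],[255,-29.8,-23.3,0,0,0,0.611]])

```text
time_s: 7.2
position: [0.4793, 0.2528, 0.1184]
tool_rot: [3.134, 0.002, -2.175]
wrist_force: [-3.4, 5.2, 3.0]
gripper_width: -0.0001
```

```bash
python3 chk.py
```

```text
t 7.2 pos [479.3 252.8 118.4] r 67.4 phi 144.2 yaw -124.6 Frad 5.8 Ftan -2.2 Fz 3.0 q6 -0.62
top 142 [226.6 225.2] [514.5 243.7] 36.0 122.7
top 6 [228.  208.8] [560.6 240.2] 37.8 45.1
scene 14 [356.8 137.7] [535.1 256.5] 43.1 88.5
scene 1 [348. 133.] [501.8 249.2] 48.2 132.0
```

Call:
apply_moves(rows=[[255,-4.0,-6.6,0,0,0,0.122],[255,-7.1,-13.6,0,0,0,0.244],[255,-9.4,-21.0,0,0,0,0.367],[255,-10.7,-28.6,0,0,0,0.489],[255,-11.1,-36.2,0,0,0,0.611]])

```text
time_s: 7.85
position: [0.4676, 0.2152, 0.118]
tool_rot: [3.136, 0.003, -1.565]
wrist_force: [-4.0, 0.9, 2.0]
gripper_width: -0.0002
```

```bash
python3 chk.py
```

```text
t 7.85 pos [467.6 215.2 118. ] r 66.5 phi 178.5 yaw -89.6 Frad 4.1 Ftan -0.8 Fz 2.0 q6 -1.29
top 150 [230.1 228.5] [505.1 233.9] 35.4 144.6
top 4 [249.2 224.5] [515.4 180.5] 37.8 -119.5
scene 11 [350.2 134.5] [511.1 250.2] 43.4 121.8
```

Call:
apply_moves(rows=[[255,2.0,-7.7,0,0,0,0.122],[255,3.5,-15.0,0,0,0,0.244],[255,5.9,-22.3,0,0,0,0.367],[255,9.1,-29.2,0,0,0,0.489],[255,13.2,-35.6,0,0,0,0.611]])

```text
time_s: 8.5
position: [0.4795, 0.1779, 0.1176]
tool_rot: [3.134, 0.004, -0.956]
wrist_force: [-8.4, -2.8, 6.3]
gripper_width: -0.0
```

Call:
apply_moves(rows=[[255,4.9,-5.8,0,0,0,0.122],[255,10.4,-11,0,0,0,0.244],[255,16.5,-15.4,0,0,0,0.367],[255,23.2,-19.3,0,0,0,0.489],[255,30.3,-22.3,0,0,0,0.611]])

```text
time_s: 9.0
position: [0.5109, 0.1537, 0.1176]
tool_rot: [3.134, 0.005, -0.347]
wrist_force: [-5.8, -9.0, 5.3]
gripper_width: 0.0003
```

```bash
python3 chk.py
```

```text
t 9.0 pos [510.9 153.7 117.6] r 64.0 phi -111.2 yaw -19.9 Frad 10.5 Ftan -2.1 Fz 5.3 q6 -2.64
top 412 [237.6 218.1] [534.  213.1] 0.3 -96.2
scene 16 [343.  134.7] [495.9 232.1] 42.5 153.8
scene 5 [335.4 140.1] [494.9 198.1] 41.9 -158.6
```

Call:
apply_moves(rows=[[255,-4,-10,0,0,0,0],[255,-7,-19,0,0,0,-0.14],[255,-7,-19,0,0,0,-0.29],[255,-7,-19,0,0,0,-0.44],[255,-7,-19,0,0,0,-0.58]])

```text
time_s: 9.65
position: [0.5069, 0.1376, 0.1183]
tool_rot: [-3.141, 0.002, -0.936]
wrist_force: [0.5, 0.6, -0.4]
gripper_width: -0.0002
```

```bash
python3 chk.py
python3 - <<'E'
from h import *
a=zoom(optics.capture("scene"),347,148,32,6,""); b=zoom(optics.capture("top"),240,218,32,6,"")
cv2.imwrite("pics/z2.png",np.hstack([a,b]))
E
```

```text
t 9.65 pos [506.9 137.6 118.3] r 80.5 phi -109.7 yaw -53.6 Frad -0.8 Ftan 0.3 Fz -0.4 q6 -2.08
top 412 [237.3 218.2] [533.8 213.8] 0.4 112.2
scene 6 [334.2 147.1] [512.6 175.6] 43.4 -119.5
scene 5 [336.7 137.1] [488.9 210. ] 45.2 -175.7
```

View pics/z2.png

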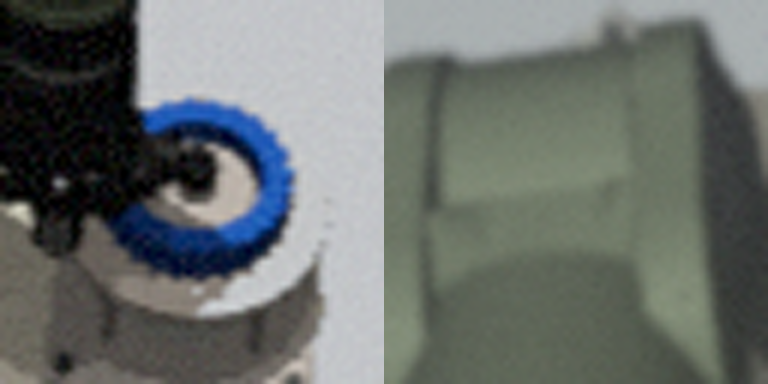

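Call:
apply_moves(rows=[[255,0,0,0,0,0,-0.145],[255,0,0,0,0,0,-0.29],[255,0,0,0,0,0,-0.435],[255,0,0,0,0,0,-0.58],[255,0,0,0,0,0,-0.725]])

```text
time_s: 10.4
position: [0.5073, 0.1374, 0.1183]
tool_rot: [3.141, 0.0, -1.659]
wrist_force: [-0.1, -0.7, 0.7]
gripper_width: 0.0003
```

Call:
apply_moves(rows=[[255,0,0,0,0,0,-0.145],[255,0,0,0,0,0,-0.29],[255,0,0,0,0,0,-0.435],[255,0,0,0,0,0,-0.58],[255,0,0,0,0,0,-0.725]])

```text
time_s: 10.9
position: [0.5073, 0.1374, 0.1183]
tool_rot: [3.141, 0.0, -2.384]
wrist_force: [0.7, 0.4, -0.5]
gripper_width: -0.0001
```

```bash
python3 chk.py
```

```text
t 10.9 pos [507.3 137.4 118.3] r 80.6 phi -109.3 yaw -136.6 Frad -0.6 Ftan 0.5 Fz -0.5 q6 -0.63
top 412 [237.3 218.2] [533.9 213.8] 0.4 109.3
scene 14 [336.5 138.5] [492.5 205.4] 42.3 -169.1
```

View pics/wl.png

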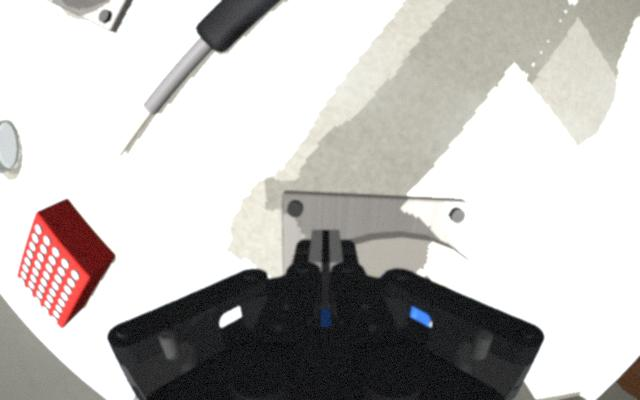

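Call:
apply_moves(rows=[[255,0,0,0,0,0,-0.14],[255,0,0,0,0,0,-0.28],[255,0,0,0,0,0,-0.42],[255,0,0,0,0,0,-0.56],[255,0,0,0,0,0,-0.7]])

```text
time_s: 11.55
position: [0.5074, 0.1373, 0.1183]
tool_rot: [3.141, -0.0, -3.081]
wrist_force: [0.1, 0.0, 0.2]
gripper_width: 0.0005
```

Call:
apply_moves(rows=[[255,0,0,0,0,0,-0.14],[255,2,5,0,0,0,-0.28],[255,4,11,0,0,0,-0.4],[255,5.5,15,0,0,0,-0.4],[255,6.6,18,0,0,0,-0.4]])

```text
time_s: 12.05
position: [0.5132, 0.153, 0.1182]
tool_rot: [-3.135, 0.001, 2.808]
wrist_force: [-4.5, -13.0, 7.0]
gripper_width: 0.0003
```

```bash
python3 chk.py;  python3 -c "
from plan import *
plan(534.3,214.6,(513.9,155.4),63,251,7,5)"
```

```text
t 12.05 pos [513.2 153.  118.2] r 63.8 phi -109.0 yaw 160.9 Frad 13.7 Ftan -0.0 Fz 7.0 q6 0.49
top 412 [237.6 218.1] [534.  213.1] 0.3 -98.6
scene 22 [342.7 135.1] [496.2 230.4] 41.4 155.8
scene 7 [334.3 142.1] [498.4 189.9] 42.7 -146.6
[[255, 7.3, -2.4, 0, 0, 0, 0.122], [255, 14.9, -3.6, 0, 0, 0, 0.244], [255, 22.6, -3.8, 0, 0, 0, 0.367], [255, 30.3, -3.0, 0, 0, 0, 0.489], [255, 37.8, -1.4, 0, 0, 0, 0.611]]
[[255, 7.2, 2.6, 0, 0, 0, 0.122], [255, 14.1, 6.0, 0, 0, 0, 0.244], [255, 20.5, 10.3, 0, 0, 0, 0.367], [255, 26.4, 15.3, 0, 0, 0, 0.489], [255, 31.6, 21.0, 0, 0, 0, 0.611]]
[[255, 4.4, 6.2, 0, 0, 0, 0.122], [255, 8.1, 13.0, 0, 0, 0, 0.244], [255, 10.9, 20.1, 0, 0, 0, 0.367], [255, 12.8, 27.6, 0, 0, 0, 0.489], [255, 13.8, 35.2, 0, 0, 0, 0.611]]
[[255, 0.1, 7.7, 0, 0, 0, 0.122], [255, -0.8, 15.3, 0, 0, 0, 0.244], [255, -2.6, 22.8, 0, 0, 0, 0.367], [255, -5.2, 30.0, 0, 0, 0, 0.489], [255, -8.8, 36.8, 0, 0, 0, 0.611]]
[[255, -4.4, 6.4, 0, 0, 0, 0.122], [255, -9.5, 12.1, 0, 0, 0, 0.244], [255, -15.2, 17.2, 0, 0, 0, 0.367], [255, -21.6, 21.6, 0, 0, 0, 0.489], [255, -28.4, 25.2, 0, 0, 0, 0.611]]
end cmd [559.9 272.2] phi 426
```

Call:
apply_moves(rows=[[255,7.3,-2.4,0,0,0,0.122],[255,14.9,-3.6,0,0,0,0.244],[255,22.6,-3.8,0,0,0,0.367],[255,30.3,-3.0,0,0,0,0.489],[255,37.8,-1.4,0,0,0,0.611]])

```text
time_s: 12.7
position: [0.552, 0.152, 0.1182]
tool_rot: [-3.138, -0.002, -2.86]
wrist_force: [0.7, -5.0, 0.7]
gripper_width: 0.0001
```

Call:
apply_moves(rows=[[255,7.2,2.6,0,0,0,0.122],[255,14.1,6.0,0,0,0,0.244],[255,20.5,10.3,0,0,0,0.367],[255,26.4,15.3,0,0,0,0.489],[255,31.6,21.0,0,0,0,0.611]])

```text
time_s: 13.2
position: [0.5847, 0.1736, 0.1183]
tool_rot: [-3.139, -0.001, -2.249]
wrist_force: [1.8, -3.1, -1.6]
gripper_width: 0.0002
```

```bash
python3 chk.py
```

```text
t 13.2 pos [584.7 173.6 118.3] r 64.4 phi -38.2 yaw -128.8 Frad 3.4 Ftan -1.3 Fz -1.6 q6 -0.72
top 411 [236.9 218. ] [534.3 215. ] 1.6 79.4
scene 37 [352.1 135.9] [519.4 250.7] 40.0 111.4
scene 18 [353.8 153.9] [574.8 202.6] 42.2 -14.8
```

Call:
apply_moves(rows=[[255,3.4,6.6,0,0,0,0.122],[255,6.8,13.4,0,0,0,0.244],[255,9.5,20.5,0,0,0,0.367],[255,11.3,28,0,0,0,0.489],[255,12.3,35.5,0,0,0,0.611]])

```text
time_s: 13.85
position: [0.5991, 0.2097, 0.1187]
tool_rot: [-3.135, -0.001, -1.643]
wrist_force: [9.3, -1.3, -5.2]
gripper_width: -0.0
```

```bash
python3 chk.py
python3 - <<'E'
from h import *
a=zoom(optics.capture("scene"),347,148,32,6,"")
cv2.imwrite("pics/z3.png",np.hstack([a,cv2.resize(cv2.imread("pics/wl.png"),None,fx=.6,fy=.6)[:240].copy().repeat(1,0) if 0 else cv2.resize(cv2.imread("pics/wl.png"),(400,384))]))
E
```

```text
t 13.85 pos [599.1 209.7 118.7] r 65.2 phi -3.3 yaw -94.1 Frad 9.4 Ftan -0.8 Fz -5.2 q6 -1.28
top 381 [235.4 217.1] [537.1 219.4] 6.7 62.9
scene 15 [342.8 154.6] [552.8 174.9] 42.8 -64.0
scene 12 [358.3 139.3] [543.2 255.5] 43.1 77.7
```

View pics/z3.png

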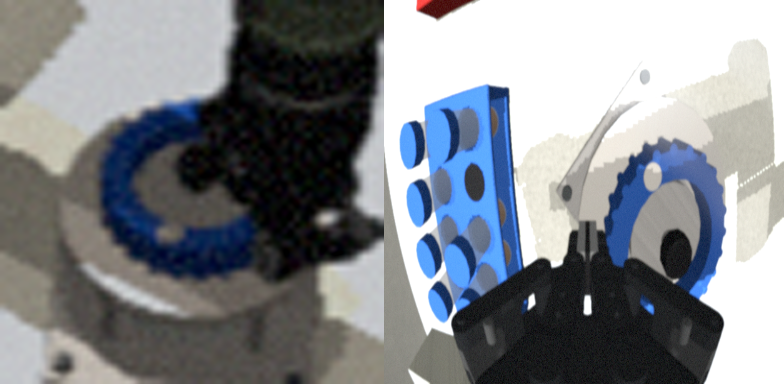

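Call:
apply_moves(rows=[[255,0.1,7.9,0,0,0,0.122],[255,-0.8,15.7,0,0,0,0.244],[255,-2.6,23.4,0,0,0,0.367],[255,-5.2,30.7,0,0,0,0.489],[255,-8.8,37.6,0,0,0,0.611]])

```text
time_s: 14.55
position: [0.5899, 0.2493, 0.1189]
tool_rot: [-3.135, -0.0, -1.03]
wrist_force: [8.3, 2.7, -4.5]
gripper_width: -0.0003
```

Call:
apply_moves(rows=[[255,-4.4,6.4,0,0,0,0.122],[255,-9.5,12.1,0,0,0,0.244],[255,-15.2,17.2,0,0,0,0.367],[255,-21.6,21.6,0,0,0,0.489],[255,-28.4,25.2,0,0,0,0.611]])

```text
time_s: 15.05
position: [0.5599, 0.2757, 0.1188]
tool_rot: [-3.135, -0.001, -0.418]
wrist_force: [5.6, 5.8, -2.6]
gripper_width: -0.0003
```

```bash
python3 chk.py
```

```text
t 15.05 pos [559.9 275.7 118.8] r 67.5 phi 67.5 yaw -24.0 Frad 7.5 Ftan -3.0 Fz -2.6 q6 -2.39
top 168 [226.6 221.4] [525.4 243.9] 31.7 105.7
top 36 [235.3 203.2] [576.4 219.7] 42.8 8.4
scene 14 [358.  151.1] [576.  220.3] 42.5 9.4
scene 2 [344.5 133. ] [493.9 240.7] 48.5 145.8
```

Call:
apply_moves(rows=[[255,4,10,0,0,0,0],[255,7.6,18.5,0,0,0,-0.14],[255,7.6,18.5,0,0,0,-0.285],[255,7.6,18.5,0,0,0,-0.43],[255,7.6,18.5,0,0,0,-0.575]])

```text
time_s: 15.7
position: [0.5656, 0.2919, 0.1179]
tool_rot: [3.14, 0.0, -1.005]
wrist_force: [-0.2, -0.3, -0.5]
gripper_width: -0.0
```

Call:
apply_moves(rows=[[255,0,0,0,0,0,-0.145],[255,0,0,0,0,0,-0.29],[255,0,0,0,0,0,-0.435],[255,0,0,0,0,0,-0.58],[255,0,0,0,0,0,-0.725]])

```text
time_s: 16.2
position: [0.5656, 0.2917, 0.118]
tool_rot: [3.14, -0.0, -1.73]
wrist_force: [-0.5, -0.4, -0.0]
gripper_width: 0.0
```

Call:
apply_moves(rows=[[255,0,0,0,0,0,-0.145],[255,0,0,0,0,0,-0.29],[255,0,0,0,0,0,-0.435],[255,0,0,0,0,0,-0.58],[255,0,0,0,0,0,-0.725]])

```text
time_s: 16.7
position: [0.5656, 0.2917, 0.118]
tool_rot: [3.141, -0.001, -2.455]
wrist_force: [0.7, 0.4, 0.3]
gripper_width: 0.0001
```

Call:
apply_moves(rows=[[255,0,0,0,0,0,-0.145],[255,0,0,0,0,0,-0.29],[255,0,0,0,0,0,-0.435],[255,0,0,0,0,0,-0.58],[255,0,0,0,0,0,-0.725]])

```text
time_s: 17.2
position: [0.5656, 0.2918, 0.118]
tool_rot: [-3.141, -0.001, 3.103]
wrist_force: [0.1, -0.1, -0.3]
gripper_width: -0.0002
```

Call:
apply_moves(rows=[[255,0,0,0,0,0,-0.14],[255,-2,-5,0,0,0,-0.28],[255,-4,-10,0,0,0,-0.39],[255,-6,-15,0,0,0,-0.39],[255,-7.6,-18.5,0,0,0,-0.39]])

```text
time_s: 17.7
position: [0.5593, 0.2757, 0.1185]
tool_rot: [3.135, -0.002, 2.722]
wrist_force: [4.9, 14.3, -8.4]
gripper_width: -0.0
```

```bash
python3 chk.py;  python3 -c "
from plan import *
plan(533.7,214.8,(558.4,273.3),63,67.2,7,3)"
```

```text
t 17.7 pos [559.3 275.7 118.5] r 67.2 phi 67.9 yaw 156.0 Frad 15.1 Ftan 0.9 Fz -8.4 q6 0.76
top 201 [228.1 217.5] [536.2 239.6] 26.3 85.3
top 4 [240.5 234.8] [487.1 204.9] 47.7 -169.7
scene 13 [357.9 151.1] [575.9 220. ] 42.4 8.9
scene 3 [345. 133.] [495.  241.9] 48.3 143.8
[[255, -7.5, 2.1, 0, 0, 0, 0.122], [255, -15.1, 3.8, 0, 0, 0, 0.244], [255, -22.7, 4.5, 0, 0, 0, 0.367], [255, -30.4, 4.2, 0, 0, 0, 0.489], [255, -38.0, 3.1, 0, 0, 0, 0.611]]
[[255, -7.4, -2.1, 0, 0, 0, 0.122], [255, -14.5, -5.1, 0, 0, 0, 0.244], [255, -21.2, -8.9, 0, 0, 0, 0.367], [255, -27.4, -13.5, 0, 0, 0, 0.489], [255, -32.9, -18.8, 0, 0, 0, 0.611]]
[[255, -4.9, -5.9, 0, 0, 0, 0.122], [255, -9.0, -12.4, 0, 0, 0, 0.244], [255, -12.3, -19.4, 0, 0, 0, 0.367], [255, -14.7, -26.7, 0, 0, 0, 0.489], [255, -16.2, -34.2, 0, 0, 0, 0.611]]
end cmd [471.3 223.4] phi 172.2
```

Call:
apply_moves(rows=[[255,-7.5,2.1,0,0,0,0.122],[255,-15.1,3.8,0,0,0,0.244],[255,-22.7,4.5,0,0,0,0.367],[255,-30.4,4.2,0,0,0,0.489],[255,-38.0,3.1,0,0,0,0.611]])

```text
time_s: 18.35
position: [0.5204, 0.2798, 0.1185]
tool_rot: [3.134, 0.002, -2.944]
wrist_force: [-0.1, 9.8, -2.5]
gripper_width: -0.0002
```

Call:
apply_moves(rows=[[255,-7.2,-2.2,0,0,0,0.122],[255,-14,-5.3,0,0,0,0.244],[255,-20.6,-9.2,0,0,0,0.367],[255,-26.7,-13.8,0,0,0,0.489],[255,-32.1,-19.2,0,0,0,0.611]])

```text
time_s: 18.85
position: [0.4856, 0.2602, 0.1182]
tool_rot: [3.133, 0.002, -2.332]
wrist_force: [-6.7, 9.6, 2.0]
gripper_width: -0.0001
```

Call:
apply_moves(rows=[[255,-4.5,-5.9,0,0,0,0.122],[255,-8.5,-12.4,0,0,0,0.244],[255,-11.6,-19.4,0,0,0,0.367],[255,-14,-26.7,0,0,0,0.489],[255,-15.5,-34.2,0,0,0,0.611]])

```text
time_s: 19.35
position: [0.4684, 0.224, 0.1179]
tool_rot: [3.133, 0.002, -1.721]
wrist_force: [-9.8, 3.2, 7.5]
gripper_width: 0.0
```

```bash
python3 chk.py
```

```text
t 19.35 pos [468.4 224.  117.9] r 66.5 phi 170.8 yaw -98.6 Frad 10.2 Ftan -1.6 Fz 7.5 q6 -1.12
top 142 [229.3 228.4] [505.6 236.1] 36.4 141.4
top 5 [248.2 226.4] [510.2 183.4] 38.3 -128.4
scene 12 [352.1 135.1] [517.1 253.1] 43.1 113.1
scene 1 [349. 133.] [504.  251.6] 48.6 128.1
```

View pics/wl.png

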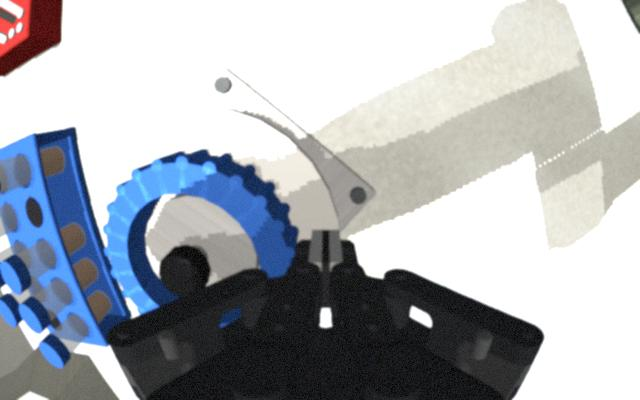

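Call:
apply_moves(rows=[[255,-0.6,-7.7,0,0,0,0.122],[255,-0.2,-15.4,0,0,0,0.244],[255,-0.2,-15.4,0,0,0,0.244],[255,-12,-17,0,0,0,0.244],[255,-22,-18,0,0,0,0.244]])

```text
time_s: 20.0
position: [0.4503, 0.2047, 0.1182]
tool_rot: [-3.141, -0.0, -1.486]
wrist_force: [0.2, 0.7, 0.6]
gripper_width: 0.0002
```

Call:
apply_moves(rows=[[255,0,0,40,0,0,0],[255,-10,0,80,0,0,0.14],[255,-20,0,110,0,0,0.28],[255,-30,0,120,0,0,0.42],[255,-30,0,120,0,0,0.5]])

```text
time_s: 20.5
position: [0.4207, 0.2052, 0.2406]
tool_rot: [-3.138, -0.001, -0.981]
wrist_force: [-0.8, -0.9, 0.9]
gripper_width: 0.0
```

```bash
python3 chk.py
python3 - <<'E'
from h import *
s=ctrl.sense(); c=optics.capture("wrist"); wmeasure(c,s["position"],s["tool_rot"],np.array([.534,.2142]))
c=optics.capture("scene"); print(blob(c,"mark"))
E
```

```text
t 20.5 pos [420.7 205.2 240.6] r 113.6 phi -175.8 yaw -56.2 Frad 0.9 Ftan 0.8 Fz 0.9 q6 -1.86
top 57 [240.3 231.9] [495.2 205.5] 39.6 -168.5
top 31 [225.4 228. ] [506.7 246.9] 43.2 129.2
scene 12 [348.6 134.1] [506.4 247.5] 43.9 128.9
scene 1 [338. 135.] [485.4 219.2] 48.9 173.2
dot 222 [211.  182.1] [506.7 247.3] r 42.9 ang 129.5
mark 104 [228.2 195.5] [491.5 260.4] r 62.8 ang 132.6
collar circle ((531.5646362304688, 211.85255432128906), 53.25782775878906) ell ((531.95458984375, 212.1898956298828), (101.86601257324219, 106.19451904296875), 125.47459411621094)
[(58, array([339. , 136.7]), array([478.1, 232.7]), 59.1, 161.0), (1, array([352., 137.]), array([508.5, 263.7]), 56.4, 116.9)]
```

View pics/wl.png

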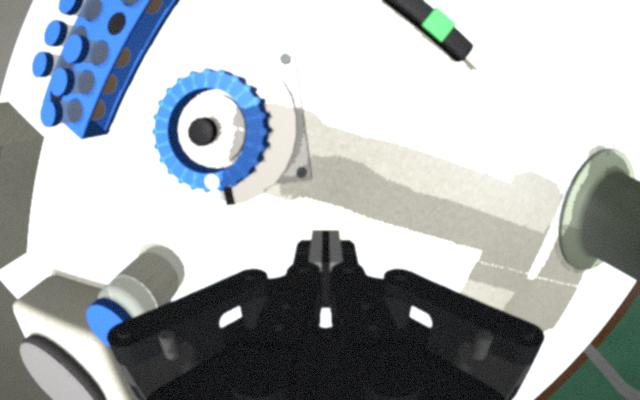

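Call:
apply_moves(rows=[[255,14,30,0,0,0,0],[255,25,62,0,0,0,0],[255,38,92,0,0,0,0],[255,42,103,0,0,0,0],[255,42,103,0,0,0,0]])

```text
time_s: 21.25
position: [0.4629, 0.3086, 0.2373]
tool_rot: [3.14, -0.0, -0.986]
wrist_force: [-0.2, 0.0, 0.6]
gripper_width: -0.0
```

Run:
```python
from h import *
s=ctrl.sense(); c=optics.capture("wrist"); print(s["position"]); wmeasure(c,s["position"],s["tool_rot"],np.array([.534,.2142]))
# lid knob centre (top z .125) as a check of the axis offset
im=cv2.convertScaleAbs(c["color"][...,::-1],alpha=1.2)[0:230,200:460]; cv2.imwrite("pics/z4.png",cv2.resize(im,None,fx=2.5,fy=2.5,interpolation=cv2.INTER_CUBIC))
c=optics.capture("top"); print(blob(c,"mark"),blob(c,"dot"))
```

```text
[0.46294981 0.30855439 0.23731153]
dot 1441 [349.5  79.8] [497.4 220.3] r 37.1 ang 170.5
mark 115 [326.3 127.6] [490.6 262.6] r 65.0 ang 131.9
collar circle ((532.99560546875, 213.41380310058594), 51.5297966003418) ell ((533.5515747070312, 213.7572479248047), (100.60108947753906, 102.60990142822266), 7.325364589691162)
[(14, array([221.5, 233.8]), array([491.4, 264. ]), 66.1, 130.1)] [(27, array([225.2, 227.6]), array([507.9, 247.7]), 43.1, 127.2), (3, array([239., 205.]), array([571. , 209.3]), 37.3, -6.4), (2, array([240.5, 231. ]), array([497.6, 204.9]), 37.3, -166.9)]
```

View pics/z4.png

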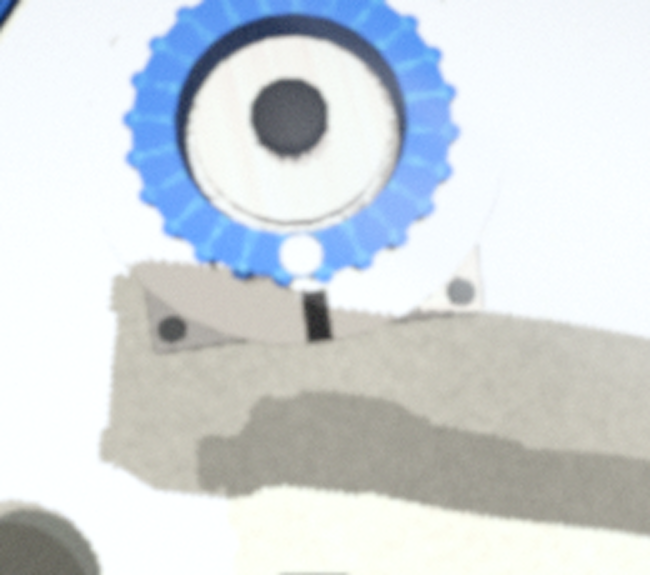

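```bash
cat > fin.py <<'E'
from h import *
import sys
u,v=map(float,sys.argv[1:3])
s=ctrl.sense(); c=optics.capture("wrist"); hsv=cv2.cvtColor(c["color"],cv2.COLOR_RGB2HSV).astype(int)
V,U=np.mgrid[0:400,0:640]
P=lambda uv,z:wray(c,s["position"],s["tool_rot"],uv,z)[0,:2]
m=((hsv[...,1]<70)&(np.hypot(U-u,V-v)<13)).astype(np.uint8)
m=cv2.morphologyEx(m,cv2.MORPH_OPEN,np.ones((5,5),np.uint8)); k,lab,st,ce=cv2.connectedComponentsWithStats(m)
for i in range(1,k): print("dot cand",st[i],ce[i].round(1),(P(ce[i],.113)*1000).round(1))
i=1+np.argmin([np.hypot(*(ce[j]-[u,v])) for j in range(1,k)]); d=P(ce[i],.113)
Q=wray(c,s["position"],s["tool_rot"],np.c_[U.ravel(),V.ravel()],.086)[:,:2]; r=np.hypot(*(Q-AX).T).reshape(400,640)
k2=((hsv[...,2]<100)&(r>.052)&(r<.078)&(np.hypot(U-u,V-v)<45)).astype(np.uint8); k,lab,st,ce=cv2.connectedComponentsWithStats(k2); i=1+st[1:,4].argmax(); mk=P(ce[i],.086); print("mark",st[i],ce[i].round(1))
for ax in ([.534,.2134],[.5335,.214],[.533,.215]):
    f=lambda p:np.degrees(np.arctan2(*(p-ax)[::-1])); print(ax,"dot",f(d).round(1),"mark",f(mk).round(1),"left",(f(mk)-f(d)).round(1),np.hypot(*(d-ax)).round(4),np.hypot(*(mk-ax)).round(4))
E
python3 fin.py 320.4 101.6
```

```text
dot cand [310  89  17  26 330] [317.9 101.4] [507.3 246.1]
mark [319 119  11  19 169] [324.  127.9]
[0.534, 0.2134] dot 129.2 mark 131.3 left 2.1 0.0422 0.0649
[0.5335, 0.214] dot 129.2 mark 131.3 left 2.1 0.0414 0.0641
[0.533, 0.215] dot 129.5 mark 131.5 left 2.0 0.0403 0.063
```

Call:
apply_moves(rows=[[255,-4,-35,0,0,0,-0.13],[255,-8,-70,0,0,0,-0.26],[255,-12,-103,0,0,0,-0.39],[255,-12,-103,-30,0,0,-0.5],[255,-12,-103,-75,0,0,-0.5]])

```text
time_s: 21.9
position: [0.4529, 0.2034, 0.1654]
tool_rot: [-3.135, 0.001, -1.493]
wrist_force: [0.5, -0.4, -0.9]
gripper_width: 0.0002
```

Call:
apply_moves(rows=[[255,0,0,-30,0,0,0],[255,0,0,-45,0,0,0],[255,0,0,-45,0,0,0],[255,6,1,-45,0,0,0],[255,12,1.5,-45,0,0,0]])

```text
time_s: 22.4
position: [0.4644, 0.2063, 0.1198]
tool_rot: [-3.139, 0.0, -1.488]
wrist_force: [0.1, 0.2, -0.5]
gripper_width: 0.0
```

```bash
python3 chk.py
```

```text
t 22.4 pos [464.4 206.3 119.8] r 70.0 phi -174.2 yaw -85.2 Frad -0.1 Ftan -0.2 Fz -0.5 q6 -1.38
top 150 [231.4 229.3] [502.8 230.3] 35.5 151.6
top 9 [251.  219.4] [529.6 175.5] 38.1 -96.7
scene 13 [348.8 134.1] [506.9 247.7] 43.7 128.3
```

Call:
apply_moves(rows=[[255,5,0.6,0,0,0,0],[255,9.6,1.1,0,0,0,0],[255,9.6,1.1,0,0,0,0],[255,9.8,-0.3,0,0,0,0.022],[255,9.9,-1.6,0,0,0,0.044]])

```text
time_s: 23.05
position: [0.4687, 0.2046, 0.1175]
tool_rot: [3.134, 0.001, -1.441]
wrist_force: [-9.8, -0.6, 4.6]
gripper_width: -0.0
```

```bash
python3 chk.py
```

```text
t 23.05 pos [468.7 204.6 117.5] r 65.9 phi -172.3 yaw -82.6 Frad 9.8 Ftan -0.7 Fz 4.6 q6 -1.43
top 181 [231.5 227.9] [506.8 230. ] 31.9 148.6
top 12 [251.2 216.7] [537.2 174.8] 38.7 -85.2
scene 12 [348.6 134.1] [506.2 247.4] 43.9 129.3
scene 1 [344. 133.] [492.8 239.5] 48.8 147.6
```

Call:
apply_moves(rows=[[255,0.2,-1.5,0,0,0,0.02],[255,0.2,-1.7,0,0,0,0.026],[255,0.2,-1.7,0,0,0,0.026],[255,-11,-3.2,0,0,0,0.026],[255,-22,-4.7,0,0,0,0.026]])

```text
time_s: 23.7
position: [0.4508, 0.2, 0.1184]
tool_rot: [-3.141, -0.0, -1.417]
wrist_force: [0.6, -0.5, 0.2]
gripper_width: 0.0002
```

Call:
apply_moves(rows=[[255,0,0,40,0,0,0],[255,0,10,80,0,0,0.12],[255,4,40,110,0,0,0.24],[255,8,75,120,0,0,0.36],[255,12,107,120,0,0,0.44]])

```text
time_s: 24.2
position: [0.4641, 0.3088, 0.2413]
tool_rot: [-3.136, -0.001, -0.974]
wrist_force: [0.6, -0.0, 0.1]
gripper_width: -0.0002
```

Call:
apply_moves(rows=[[255,0,0,0,0,0,0],[255,0,0,0,0,0,0],[255,0,0,0,0,0,0],[255,0,0,0,0,0,0],[255,0,0,0,0,0,0]])

```text
time_s: 24.7
position: [0.4628, 0.3061, 0.2382]
tool_rot: [3.141, -0.0, -0.979]
wrist_force: [-0.2, -0.7, 0.6]
gripper_width: 0.0002
```

```bash
python3 chk.py
python3 - <<'E'
import cv2
im=cv2.imread("pics/wl.png")[0:230,200:460]; cv2.imwrite("pics/z5.png",cv2.resize(im,None,fx=2.5,fy=2.5,interpolation=cv2.INTER_CUBIC))
E
python3 fin.py 318 101
```

```text
t 24.7 pos [462.8 306.1 238.2] r 116.9 phi 127.5 yaw -56.1 Frad -0.5 Ftan 0.6 Fz 0.6 q6 -1.71
top 28 [225.5 228. ] [506.7 246.7] 43.0 129.3
top 3 [239. 201.] [582.4 209.4] 48.6 -4.8
scene 11 [348.4 134.1] [505.8 246.9] 43.8 130.1
dot cand [311  89  20  24 343] [320.8 100.2] [507.5 244.3]
mark [321 119  10  19 162] [325.5 128.5]
[0.534, 0.2134] dot 130.6 mark 131.3 left 0.7 0.0407 0.0647
[0.5335, 0.214] dot 130.6 mark 131.3 left 0.7 0.0399 0.064
[0.533, 0.215] dot 131.0 mark 131.6 left 0.6 0.0388 0.0629
```

View pics/z5.png

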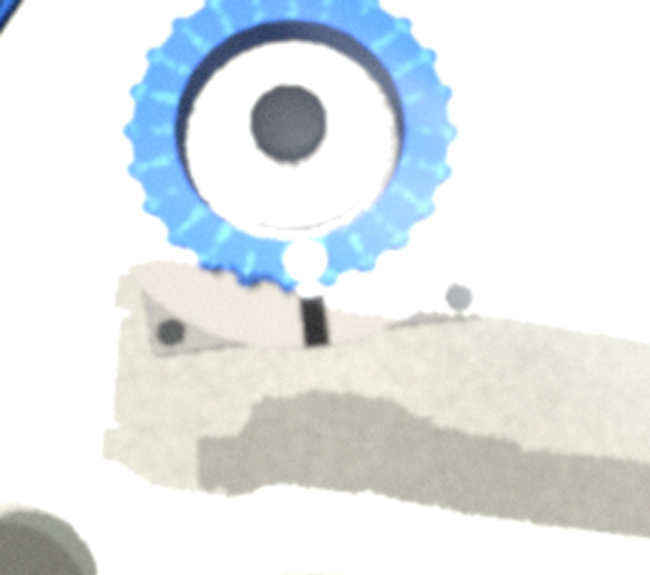

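```bash
python3 -c "
from station import ctrl
print(ctrl.job_done())"
```

```text
the job is handed in; nothing more can be done
None
```

I turned the blue collar anticlockwise about 580° with the back of the shut fingertips on its ribs. That took three strokes, with the wrist unwound clear of the rim between them, and a last small nudge. The white dot went past the black mark once and now stands at it for the second time. I handed the job in at about 25 s, with the arm lifted clear.

- **Dot at mark:** the final wrist view put the dot 0.7° short of the mark (130.6° against 131.3°). The top camera put the dot at 129.3°; its own two mark readings were 130.1° and 130.4°. The scene camera put the dot at 130.1°, but gave no usable reading of the mark. So the views agree to about 1°.
- **No slip seen:** the dot's angle followed the finger's path at every check where it could be seen. In two checks it was hidden behind the arm, but the next clear view fitted each time.
- **Forces and lid:** the wrist force was never read above about 18 N. The blue lid was seen in place in the last picture.
- **Uncertain or not checked:**
  - The axis position was uncertain by 1–2 mm between views.
  - In the wrist view the dot's mask was partly mixed with the lid's bright edge, so it read a radius of 40.7 mm instead of 43 mm.
  - I did not measure the orange cell or the bystanders again at the end, but the arm never worked near them.

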